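# Hang the sample rod through both guide bushings into the glass cell

### The job

Take the orange-knobbed sample rod out of its post holder, thread it straight down through the upper and then the lower brass bushing of the guide stand, and finish still holding it by the knob, upright and still, with its tip hanging about half-way down inside the glass cell. Do not touch the glass with the rod, and leave the blue spare rod, the amber bottle, the lens and the screwdriver where they are.

Things in the scene. Friction and masses are not known exactly. Their poses are not given: they have to be found in the camera images.
- sample_rod: sample rod, loose, 0.09 to 0.18 kg, hanging upright in a post holder. Origin at the centre of its tip, z up along the rod. From the tip: orange taper 14 mm long (4 mm diameter widening to 10), steel shaft of 10 mm diameter up to 122 mm, round orange knob of 24 mm diameter from 122 to 158 mm with two thin black bands. Can be gripped at any yaw.
- sample_rod_knob (a point): grip point in the orange knob on the rod's axis, 146 mm above the tip (24 mm above the knob's underside, 12 mm below its top)
- spare_rod: spare rod, same shape and size with a blue knob and blue taper, hanging in the other holder; leave it
- holder_a: grey post holder, fixed, always the one with the orange rod, but its place (near or far) varies; origin under its centre on the table. Foot 56 x 56 x 8 mm, upright tube of 32 mm outside diameter, top at 130 mm, bore 13.6 mm. The rod hangs with its knob's underside on the tube's top and its tip 8 mm above the table; lift it 125 mm straight up to free it.
- holder_b: the second grey post holder, identical, with the blue spare rod
- stand: grey aluminium guide stand, fixed, origin under its centre on the table, z up. Base 95 (x) x 115 (y) x 10 mm, four 8 mm steel posts at x +-31, y +-41 mm, two level decks 75 x 95 x 12 mm, tops at 74 and 120 mm above the table; nothing rises higher. Each deck has a central vertical bore of 12.5 mm with a flat brass ring round it; both bores share the vertical axis through the origin.
- upper_bush (a point): centre of the upper bushing's mouth, in the upper deck's top face, 120 mm above the table
- lower_bush (a point): centre of the lower bushing's mouth, in the lower deck's top face, 74 mm above the table
- cell: square clear glass cell standing fixed on the stand's base under the lower bushing, open at the top, 34 x 34 x 40 mm outside, walls 3 mm. Origin under its centre, 10 mm above the table; rim 50 mm above the table
- cell_floor (a point): centre of the cell's inner floor, on the bushings' axis, 14 mm above the table; the rim is 36 mm higher
- solvent: small amber glass bottle with white cap, 38 mm diameter, 65 mm tall, loose; leave it
- lens: round lens of 38 mm in a black mount on a small foot, 60 mm tall, loose; leave it
- driver: red-handled screwdriver, 130 mm long, lying loose on the table; leave it
There are look-alikes about, which are no part of the job. Of the things that look like the sample_rod, the smallest one is meant.

How it is judged:
On the way, in this order (a step that is already met when the one before it is completed fails the run):
1. the sample rod is lifted clear above both its holder and the stand (height (world z) of sample_rod above 0.125 m), for 0.1 s.
2. its tip is through the upper bushing, above the lower one (horizontal distance between sample_rod and upper_bush below 0.005 m and z of sample_rod in the frame of upper_bush below -0.013 m and z of sample_rod in the frame of lower_bush above 0 m and angle between sample_rod's own z axis and vertical below 0.06 rad), for 0.05 s.
3. its tip is through the lower bushing too (horizontal distance between sample_rod and lower_bush below 0.005 m and z of sample_rod in the frame of lower_bush below -0.014 m and angle between sample_rod's own z axis and vertical below 0.06 rad), for 0.1 s.
At the end, for the whole second after the job is handed in: the sample rod is upright (within 0.06 rad) and spans both bushings on their axis (within 5 mm), its tip 7 to 29 mm above the cell's inner floor (rim at 36 mm), at rest, gripped by the fingers (over 3 N) and not touching the glass (horizontal distance between sample_rod and upper_bush below 0.005 m and horizontal distance between sample_rod and cell_floor below 0.005 m and angle between sample_rod's own z axis and vertical below 0.06 rad and z of sample_rod in the frame of cell_floor between 0.007 and 0.029 m and contact force between sample_rod and the fingers above 3 N and contact force between sample_rod and cell below 0.2 N and linear speed of sample_rod below 0.02 m/s); the arm keeps its last pose, push and grip.
It fails at once if the rod presses on the glass cell (contact force between sample_rod and cell above 1 N).
It fails at once if the spare rod is disturbed (distance of spare_rod from where it was at the start of the episode above 0.02 m).
It fails at once if the bottle is moved (distance of solvent from where it was at the start of the episode above 0.02 m).
It fails at once if the lens is moved (distance of lens from where it was at the start of the episode above 0.02 m).
It fails at once if the screwdriver is moved (distance of driver from where it was at the start of the episode above 0.02 m).
It also fails if it takes over 48 s, if anything falls off the work surface, if the arm or the gripper's body presses on something with over 40 N, if the wrist force passes 120 N, or if a joint passes its speed limit or range.

### The arm

A 6-joint arm with a two-finger parallel gripper is mounted at the origin on the work surface. World frame = base frame: x ahead of the robot, y to its left, z up, the work surface at z = 0. Lengths are in m, angles in rad, forces in N, time in s.
With the tool pointing down it reaches from about 0.275 to 0.825 m from the base axis. Payload 4.9 kg.
Tool frame: the origin (TCP) lies between the finger pads; the fingertips stand 11 mm ahead of it and the grasp point (between the pads) lies 8 mm behind it; z points along the fingers, y is the line along which they close (so a half turn about z gives the same grasp; the last joint's range is limited). The gripper opens to 85 mm and grips with 20 to 120 N. Pads are 22 mm wide; open, the fingers measure 114 mm over their backs; the gripper's body (76 mm by 85 mm) begins 54 mm behind the grasp point. The pads swing forward as they close: fully open they stand 13 mm farther back than shut.
Start: joints at [1.063, 0.326, -0.193, 1.052, 0, 1.437], TCP at [0.201, 0.512, 0.242] pointing down, gripper open.
Joint ranges: [-2.65, 2.65], [-0.97, 1.79], [-1.3, 1.35], [-1.93, 2.1], [-1.47, 1.37], [-3.14, 3.14]. Speed limits (rad/s): [2.57, 2.57, 3.14, 3.14, 3.14, 3.14].

### API

Orientations are given as a rotation vector (axis times angle).
In Python, from cell import arm, ungrasp, grab, planner, readout, cams, sign_off, nets gives the robot as it stands. The module is installed in compiled form; this text tells all that it offers. Calls block until the motion is done:
- arm.move_pose(position, orientation): joint-space move of the TCP to a pose.
- arm.move_linear(position, attitude=None, rate=0.15, force_limit=None): straight line of the TCP; attitude=None keeps the orientation; rate is the mean speed in m/s. With force_limit (N) it stops when the force on the tool has changed by that much, and returns True; else False.
- arm.goto_joints(angles): joint-space move.
- ungrasp() and grab(): open the fingers fully, or close them until they stop; the grip force is fixed at half the most.
- arm.wait(seconds).
- planner.ik(position, orientation): joint angles nearest the present ones, or None.
- readout.get_obs(): the state.
- cams.capture(name): name is "scene" or "side" or "wrist"; returns a dict with "color" (384x512x3 uint8, blue, green, red), "range_z" (384x512 float32, m along the optical axis (not along the pixel's ray), 0 where there is no reading), "fx", "fy", "cx", "cy" (pixels), "k1" (the pictures are not rectified: a ray, as slopes to the right and down, at radius r is drawn at 1 + k1 r^2 times it, then the intrinsics apply), "rvec" (rotation vector, rad) and "tvec" (3), from world to camera coordinates, as OpenCV has them. Camera axes: x right, y down, z forward; pixel columns grow to the right and rows downward; lengths in m; the calibration is good to about 2 mm. A picture is of the moment at which its call begins.
A pose or a line that the arm cannot do raises arm.MotionError and nothing moves.
- sign_off(): hands the job in; it is judged then, once.
Trained networks look in the newest picture that a camera, given by its name, has taken for a name from the list of things; names that differ only in an ending like _2 or _b are one class to them, and where a whole thing is asked for, a point or a joint stands for the part that bears it (a point fixed in the world has none). Each returns a list of dicts, best first, with "p" (0 to 1); they miss things now and then, are a little off and sometimes report something else, mostly with a low value. They report only what shows in the picture. A call takes as long as a camera call. They do not tell look-alikes from the thing itself.
- nets.look_for(camera, target): "xy" ([column, row] in pixels, amid what is visible of it).
- nets.pinpoint(camera, target): "xy" ([column, row] in pixels: a listed point, or the origin of a listed thing).
The state is a dict: "time": time; "joints": joint angles; "dq": joint speeds; "tau": joint torques, N m; "eef_pos": TCP position; "tool_rot": TCP orientation; "ft_force": force on the tool from outside, world axes, zero at the start; "ft_torque": the same for the moment, N m; "gripper_width": finger opening in m; "gripper_force": force on a finger pad.
Only numpy, scipy, OpenCV 4.12 (cv2) and the standard library are available. Lean on these libraries where they do the work, as an engineer would, in place of code of your own. Each camera call takes 0.05 s, during which the arm holds its last target. There are 200 camera calls.

## Working session

There is one attempt and no reset: what is moved stays moved. The work goes in short steps, each a Python script; the robot and the scene stay as the last script left them, time stands still between calls to the robot, and variables do not carry over. Pictures are saved under pics/ and viewed, at most 10 in all, crops included, and the job is handed in when it is done.

```bash
mkdir -p pics
cat > h.py <<'E'
import numpy as np, cv2
from cell import arm, ungrasp, grab, planner, readout, cams, sign_off, nets
def K(c): return np.array([[c["fx"],0,c["cx"]],[0,c["fy"],c["cy"]],[0,0,1.]]), np.array([c["k1"],0,0,0,0.])
def ray(c,uv):
    k,d=K(c); R=cv2.Rodrigues(np.array(c["rvec"],float))[0]; t=np.array(c["tvec"],float).ravel()
    n=cv2.undistortPoints(np.array([[uv]],float),k,d)[0,0]
    return -R.T@t, R.T@np.array([n[0],n[1],1.])
def at_z(c,uv,z):
    o,r=ray(c,uv); return o+r*(z-o[2])/r[2]
def depth(c,uv):
    o,r=ray(c,uv); u,v=int(round(uv[0])),int(round(uv[1]))
    p=c["range_z"][max(v-2,0):v+3,max(u-2,0):u+3]; p=p[p>0]
    return o+r*np.median(p) if p.size else None
def proj(c,P):
    k,d=K(c); return cv2.projectPoints(np.array([P],float),np.array(c["rvec"],float),np.array(c["tvec"],float),k,d)[0].ravel()
E
python3 - <<'E'
from h import *
np.set_printoptions(precision=4,suppress=True)
ims=[]
for n in ["scene","side"]:
    c=cams.capture(n); cv2.imwrite(f"pics/{n}0.png",c["color"])
    print(n,"cam at",ray(c,(256,192))[0])
    for t in ["sample_rod","sample_rod_knob","spare_rod","upper_bush","holder_a","solvent","lens","driver","stand"]:
        f=nets.pinpoint if t in("sample_rod_knob","upper_bush","stand") else nets.look_for
        for d in f(n,t)[:4]:
            print(t,round(d["p"],2),np.round(d["xy"]),depth(c,d["xy"]))
print(readout.get_obs()["tool_rot"],readout.get_obs()["time"])
E
```

```text
scene cam at [ 1.158  -0.3322  0.6452]
sample_rod 0.93 [231. 239.] [ 0.7319 -0.164   0.1971]
sample_rod 0.77 [193. 262.] [ 0.7452 -0.2392  0.1868]
sample_rod 0.49 [182. 231.] [ 0.6386 -0.2296  0.1626]
sample_rod_knob 0.75 [234. 230.] [ 0.7346 -0.1595  0.2176]
sample_rod_knob 0.68 [180. 235.] [ 0.6419 -0.2352  0.1576]
sample_rod_knob 0.63 [189. 248.] [ 0.7452 -0.2429  0.2224]
spare_rod 0.46 [165. 185.] [ 0.4591 -0.2161  0.1527]
upper_bush 0.66 [296. 192.] [0.5774 0.0706 0.1193]
upper_bush 0.44 [272. 294.] [ 0.7458 -0.0804  0.0087]
holder_a 0.87 [185. 279.] [ 0.6412 -0.2387  0.0264]
holder_a 0.7 [168. 217.] [ 0.4616 -0.2217  0.058 ]
solvent 0.68 [292. 223.] [0.5808 0.0657 0.0224]
solvent 0.6 [362. 245.] [0.7342 0.1682 0.0379]
solvent 0.27 [295. 208.] [0.5851 0.0686 0.0759]
lens 0.96 [272. 289.] [ 0.7406 -0.0794  0.0209]
driver 0.66 [238. 195.] [ 0.4142 -0.0109  0.0226]
stand 0.8 [296. 225.] [0.614  0.055  0.0465]
stand 0.38 [362. 251.] [0.7355 0.1691 0.0179]
side cam at [ 0.4301 -0.6834  0.6658]
sample_rod 0.84 [308. 239.] [ 0.6219 -0.2386  0.1538]
sample_rod 0.84 [337. 196.] [ 0.7045 -0.1675  0.1827]
sample_rod 0.73 [362. 225.] [ 0.7164 -0.2535  0.1827]
sample_rod 0.56 [247. 179.] [0.5599 0.0223 0.1088]
sample_rod_knob 0.78 [343. 182.] [ 0.7092 -0.1725  0.2189]
sample_rod_knob 0.58 [308. 235.] [ 0.6204 -0.2373  0.1621]
spare_rod 0.69 [213. 252.] [ 0.4461 -0.2253  0.1508]
upper_bush 0.89 [242. 161.] [0.5605 0.0891 0.1185]
holder_a 0.83 [306. 277.] [ 0.6231 -0.243   0.0477]
holder_a 0.63 [183. 230.] [ 0.3879 -0.0154  0.0144]
solvent 0.57 [309. 238.] [ 0.623  -0.2387  0.1568]
solvent 0.5 [289. 162.] [0.71   0.1637 0.0367]
lens 0.77 [325. 223.] [ 0.7303 -0.0801  0.0178]
driver 0.53 [181. 230.] [ 0.3836 -0.0156  0.0132]
stand 0.89 [243. 196.] [0.5532 0.0607 0.0234]
[0.5837 3.0869 0.    ] 1.0
```

```bash
python3 -c "
import cv2
for n in ['scene','side']:
    a=cv2.imread(f'pics/{n}0.png'); cv2.imwrite(f'pics/{n}0b.png',cv2.resize(a,(800,600),interpolation=2))"
```

```text
(no output)
```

View pics/scene0b.png

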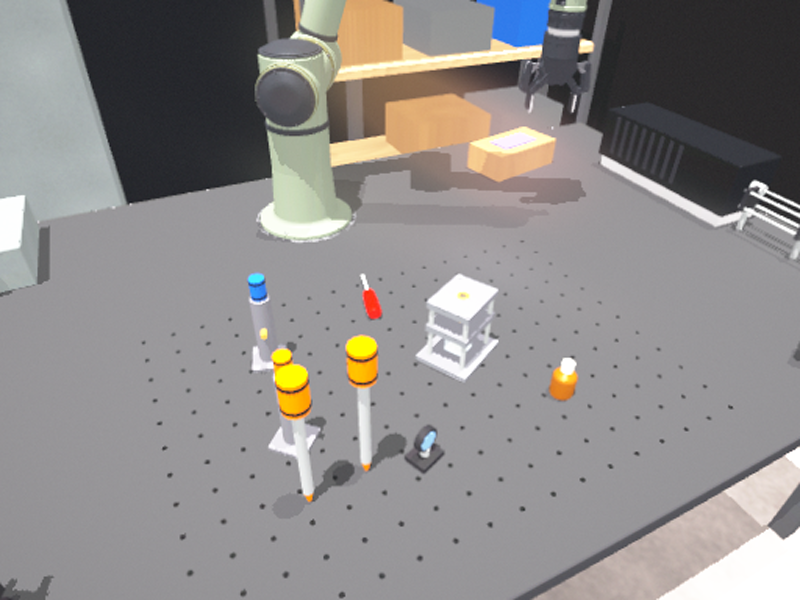

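View pics/side0b.png

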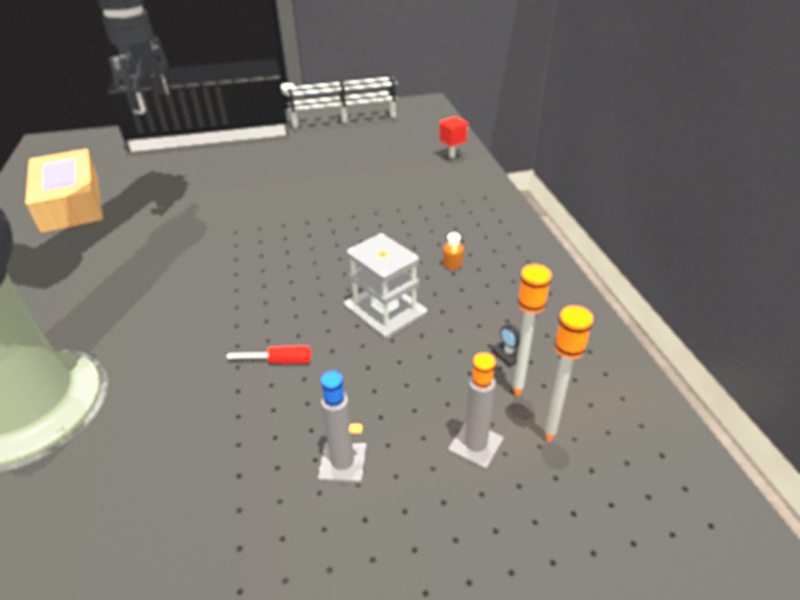

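The orange rod's holder is the far one, at scene (282,400) and side (480,410) in the enlarged views. Two larger look-alikes stand beside it, and the stand is at scene (460,300). I'll triangulate these, then take close wrist views over the stand and the rod.

Run:
```python
from h import *
np.set_printoptions(precision=4,suppress=True)
S=cams.capture("scene");D=cams.capture("side")
B=[at_z(S,(296,192),.12),at_z(D,(242,161),.12)];Kn=[at_z(S,(180,235),.154),at_z(D,(308,235),.154)]
print(B,Kn)
b=np.mean(B,0);k=np.mean(Kn,0)
for i,(p,n,t) in enumerate([(b,"stand","upper_bush"),(k,"rod","sample_rod_knob")]):
    q={}
    for r in ([np.pi,0,0],[0,np.pi,0]):
        s=planner.ik([p[0],p[1],.34],r); print(r,s)
        if s is not None: q[abs(s[5])]=r
    r=q[min(q)]
    arm.move_pose([p[0],p[1],.34],r)
    c=cams.capture("wrist"); cv2.imwrite(f"pics/w_{n}.png",c["color"])
    print("cam",ray(c,(256,192))[0])
    for d in nets.pinpoint("wrist",t)[:3]: print(t,d["p"],d["xy"],depth(c,d["xy"]),at_z(c,d["xy"],.12 if i==0 else .154))
    print("expected px",proj(c,p))
o=readout.get_obs();print(o["time"],o["eef_pos"],o["tool_rot"],o["ft_force"])
```

```text
[array([0.5776, 0.071 , 0.12  ]), array([0.5596, 0.0854, 0.12  ])] [array([ 0.6385, -0.2338,  0.154 ]), array([ 0.6242, -0.2293,  0.154 ])]
[3.141592653589793, 0, 0] [ 0.0081  0.3305  0.0619  1.3022  0.     -3.1335]
[0, 3.141592653589793, 0] [0.0081 0.3305 0.0619 1.3022 0.     0.0081]
cam [0.4914 0.0778 0.4719]
upper_bush 0.86 [247.5, 161.3] [0.5729 0.075  0.075 ] [0.5636 0.0753 0.12  ]
expected px [250.0121 165.5405]
[3.141592653589793, 0, 0] [-0.4612  0.5398  0.3834  1.4143  0.      2.6804]
[0, 3.141592653589793, 0] [-0.4612  0.5398  0.3834  1.4143  0.     -0.4612]
cam [ 0.5545 -0.2313  0.4722]
sample_rod_knob 0.88 [347.8, 99.7] [ 0.5583 -0.0978  0.036 ] [ 0.5572 -0.1339  0.154 ]
sample_rod_knob 0.72 [198.0, 288.3] [ 0.8586 -0.3165  0.0331] [ 0.7749 -0.293   0.154 ]
sample_rod_knob 0.63 [252.7, 168.5] [ 0.6248 -0.2282  0.1665] [ 0.6276 -0.228   0.154 ]
expected px [249.3824 171.9042]
4.575 [ 0.6317 -0.2297  0.3405] [-0.0038  3.1411  0.0002] [-0.8606  0.1788  0.3831]
```

```bash
python3 -c "
import cv2,numpy as np
a=cv2.imread('pics/w_stand.png');b=cv2.imread('pics/w_rod.png')
cv2.imwrite('pics/w_both.png',cv2.resize(np.hstack([a[60:300,150:350],b[60:300,150:350]]),(800,480),interpolation=2))"
```

```text
(no output)
```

View pics/w_both.png

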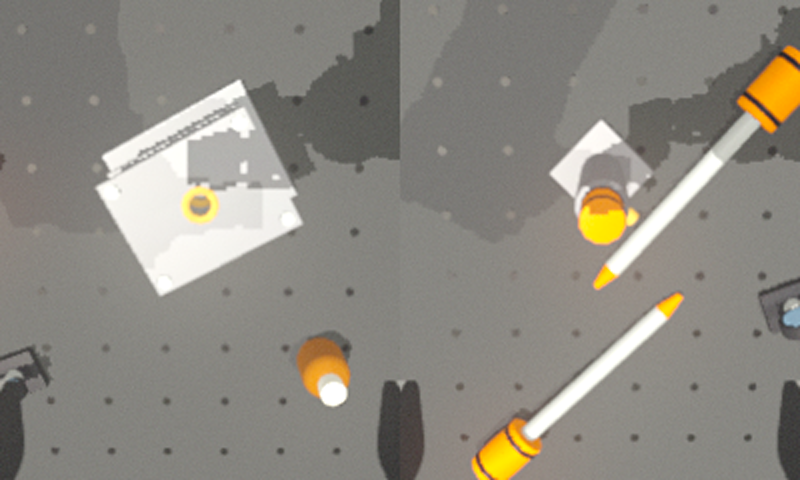

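The larger look-alikes have toppled and now lie flat: in the right half, one tip is at (600,285) beside the holder, and a second rod is below it. The sample rod is still upright at (602,222), and the bushing ring is at (200,205) in the left half. I'll check the rest of the scene, then grasp twice with a 90° turn between, so the knob is centred on the tool axis in both directions.

Run:
```python
from h import *
np.set_printoptions(precision=4,suppress=True)
from scipy.spatial.transform import Rotation as Ro
S=cams.capture("scene"); cv2.imwrite("pics/scene1.png",cv2.resize(S["color"][120:360,100:420],(800,600)))
for t in ["lens","solvent","driver","spare_rod"]:
    for d in nets.look_for("scene",t)[:2]: print(t,round(d["p"],2),np.round(d["xy"]),depth(S,d["xy"]))
c=cams.capture("wrist")
hsv=cv2.cvtColor(c["color"],cv2.COLOR_BGR2HSV)
m=((hsv[...,0]>8)&(hsv[...,0]<32)&(hsv[...,1]>150)&(hsv[...,2]>120)&(c["range_z"]>.25)&(c["range_z"]<.345)).astype(np.uint8)
n,l,st,ce=cv2.connectedComponentsWithStats(m)
for i in range(1,n):
    if st[i,4]>20: print(st[i],ce[i],at_z(c,ce[i],.162))
print(c["fx"])
x0=Ro.from_rotvec([0,np.pi,0])
for a in (90,-90):
    r=(x0*Ro.from_euler('z',a,degrees=True)).as_rotvec(); print(a,r,planner.ik([.63,-.229,.146],r))
print(planner.ik([.63,-.229,.146],[0,np.pi,0]))
```

```text
lens 0.81 [273. 289.] [ 0.741  -0.0761  0.0198]
solvent 0.87 [362. 244.] [0.733  0.1683 0.0391]
driver 0.49 [237. 193.] [ 0.4035 -0.0095  0.0248]
spare_rod 0.64 [166. 183.] [ 0.4593 -0.2129  0.1576]
spare_rod 0.64 [180. 236.] [ 0.6387 -0.235   0.1512]
[240 154  23  28 507] [251.3412 167.8323] [ 0.6252 -0.2302  0.162 ]
309.97181306171063
90 [2.2214 2.2214 0.    ] [-0.4587  0.6171  0.0221  0.9757  0.      1.1121]
-90 [-2.2214  2.2214 -0.    ] [-0.4587  0.6171  0.0221  0.9757  0.     -2.0295]
[-0.4587  0.6171  0.0221  0.9757  0.     -0.4587]
```

View pics/scene1.png

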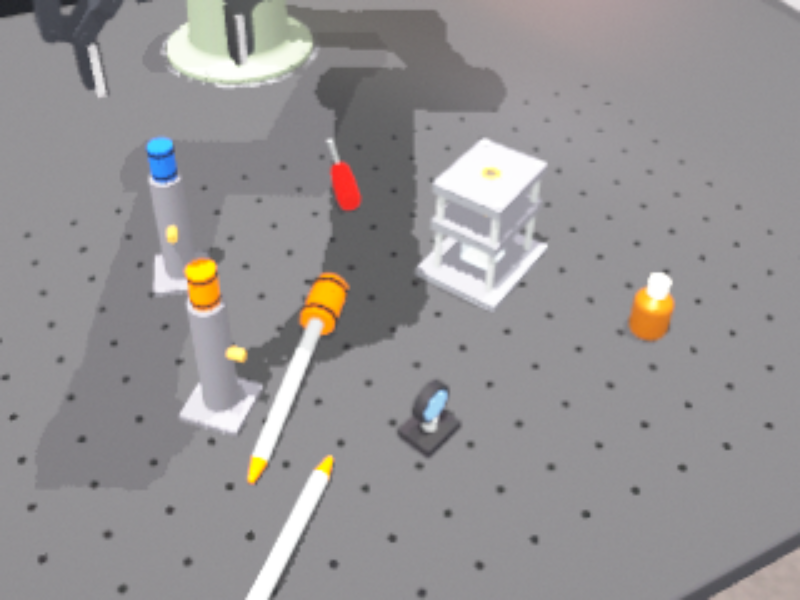

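The bottle, lens, driver and spare rod are all undisturbed, and the big rods lie flat clear of the gripper. Grasping now.

Run:
```python
from h import *
np.set_printoptions(precision=4,suppress=True)
p=[.628,-.2295]
r1=[2.2214,2.2214,0]; r0=[0,np.pi,0]
def st(m):
    o=readout.get_obs(); print(m,round(o["time"],2),o["eef_pos"],o["gripper_width"],o["gripper_force"],o["ft_force"])
arm.move_pose([*p,.24],r1)
print(arm.move_linear([*p,.147],rate=.12,force_limit=8)); st("down")
grab(); st("grab1"); ungrasp(); st("open")
arm.move_pose([*p,.147],r0)
grab(); st("grab2")
print(arm.move_linear([*p,.277],rate=.1)); st("up")
S=cams.capture("side"); cv2.imwrite("pics/side2.png",S["color"])
```

```text
False
down 7.2 [ 0.6286 -0.2298  0.1479] 0.0852760506478009 0.0 [-0.8534  0.3043  0.1514]
grab1 7.8 [ 0.628  -0.2296  0.1475] 0.022028299383886597 58.610857129096985 [-1.3598  0.6291  3.509 ]
open 8.43 [ 0.628  -0.2295  0.147 ] 0.08561573804680168 0.0 [0.2869 0.5445 0.421 ]
grab2 10.43 [ 0.628  -0.2295  0.1472] 0.02271563882021084 58.70264947414398 [-0.7345  0.0102  2.3987]
False
up 11.88 [ 0.6277 -0.2293  0.2762] 0.022552717136101713 58.707717061042786 [-0.6161 -0.0647 -0.6789]
```

Run:
```python
from h import *
np.set_printoptions(precision=4,suppress=True)
b=np.array([.5645,.0765])
arm.move_linear([b[0]+.035,b[1],.287],rate=.15); arm.wait(.3)
c=cams.capture("wrist"); np.savez("pics/w3.npz",**c); o=readout.get_obs()
print(o["time"],o["eef_pos"],o["tool_rot"])
e=o["eef_pos"]
print("tip px exp",proj(c,[e[0],e[1],.148]),"bush exp",proj(c,[*b,.12]), "cam",ray(c,(0,0))[0])
for t in ["upper_bush"]:
    for d in nets.pinpoint("wrist",t)[:3]: print(t,d["p"],d["xy"],at_z(c,d["xy"],.12))
for d in nets.pinpoint("wrist","sample_rod")[:3]: print("rod",d["p"],d["xy"],at_z(c,d["xy"],.148))
cv2.imwrite("pics/w3.png",cv2.resize(c["color"][40:340,100:400],(600,600),interpolation=2))
```

```text
14.4833 [0.5995 0.0764 0.287 ] [ 0.0003  3.1416 -0.    ]
tip px exp [251.1112 184.3643] bush exp [251.2017 141.3626] cam [0.5226 0.0753 0.419 ]
upper_bush 0.82 [252.0, 144.6] [0.5676 0.0773 0.12  ]
rod 0.89 [90.0, 238.0] [ 0.654  -0.0813  0.148 ]
rod 0.6 [248.8, 182.1] [0.5974 0.0743 0.148 ]
rod 0.56 [44.2, 235.6] [ 0.652  -0.1282  0.148 ]
```

View pics/w3.png

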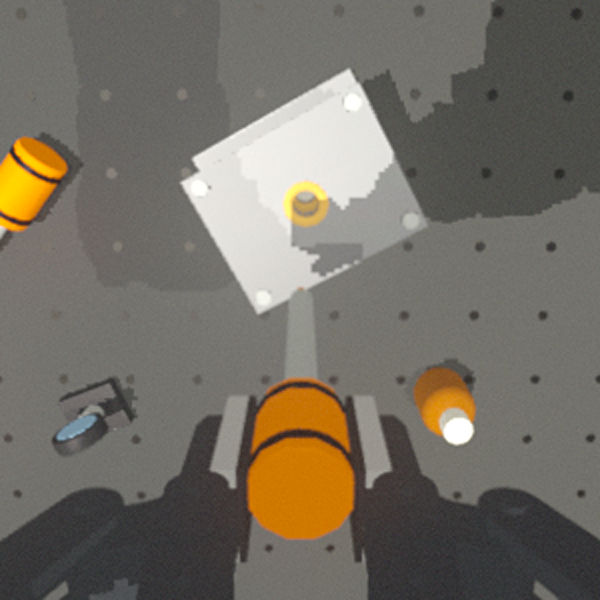

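The rod hangs straight, with its tip at panel (301,289). The bushing ring is clear at (306,204). I'll fit both for the offset between them.

Run:
```python
from h import *
np.set_printoptions(precision=4,suppress=True)
c={k:v for k,v in np.load("pics/w3.npz").items()}
hsv=cv2.cvtColor(c["color"],cv2.COLOR_BGR2HSV).astype(int)
def comp(m,box):
    x0,y0,x1,y1=box; k=np.zeros(m.shape,np.uint8); k[y0:y1,x0:x1]=m[y0:y1,x0:x1]; return k
m=comp((hsv[...,1]>110)&(hsv[...,0]>12)&(hsv[...,0]<38),(238,128,268,157))
cn,_=cv2.findContours(m,cv2.RETR_EXTERNAL,cv2.CHAIN_APPROX_NONE); q=max(cn,key=cv2.contourArea)
e=cv2.fitEllipse(q); print("ring",e,cv2.minEnclosingCircle(q),at_z(c,e[0],.12))
print("H");print(hsv[178:200,240:262,0][:, ::2]);print("S");print(hsv[178:200,240:262,1])
```

```text
ring ((252.65829467773438, 141.72885131835938), (20.651248931884766, 21.025737762451172), 36.944156646728516) ((252.5, 141.5), 10.977349281311035) [0.5649 0.0779 0.12  ]
H
[[17 17 24 20 17 25 20 25 18 18 25]
 [21 20 20 17 17 21 24 21 20 12 20]
 [12 20 17 21 23 15 20 15 20 24 30]
 [21 21 23 25 21 21 21 21 30 20 21]
 [19 15 19 17 20 23 25 25 17 18 13]
 [26 21 21 21 16 10 14 23 17 35 20]
 [17 23 19 26 15 12 18 23 19 20 34]
 [26 23 26 26 30 24 34 34 35 15 34]
 [17 21 19 30 30 34 38 30 17 21 25]
 [25 20 23 30 37 39 30 30 33 17 17]
 [25 20 25 33 38 30 30 33 35 12 26]
 [21 21 30 33 27 36 38 40 30 23 23]
 [20 19 21 47 33 33 26 35 23 26 19]
 [21 19 36 30 38 33 27 43 35 26 20]
 [27 30 20 33 30 30 36 34 19 39 21]
 [30 34 30 39 34 30 26 26 30 18 21]
 [23 23 30 34 38 35 34 34 30 15 30]
 [26 15 25 38 34 30 26 30 26 15 12]
 [26 19 33 30 39 38 23 35 30 36 30]
 [30 26 34 35 30 33 26 33 41 19 20]
 [23 26 30 35 33 34 36 20 30 30 15]
 [20 30 39 33 30 39 30 30 30 23 42]]
S
[[ 8  7  8  6  6  6  7  8  8  6  7  7  7  6  7  6  6  7  6  6  8  7]
 [ 8  7  7  9  7  7  8  6  8  6  8  8  6  8  8  6  7  7  6  6  7
[... 685 characters left out ...]
14 17 12]
 [ 7  8 12 14 18 13 12 15 15 14 17 12 14 12 10 14 15 19 15 15 17 19]
 [11 12 16 15  9 15 12 17 14 13 15 14 17 14 15  9 11 10 17  8 19 13]
 [20 15 15 19 16 14 15 14 16 21 13 17  9 14 14 14 15 15 15 11 15 11]
 [15 14 15 14 14 13 12 14 14 15 10 13 12 12 12 12 13 12 10 17 15 16]
 [16 12 19 14 11 13 14 14 18 15 19 14 14 12 12 14 13 16 13 18 13 15]
 [15 15 13 21 11 10 14 12 14 16 18 14 14 14 14 10 15 10 17 19 10 15]
 [17 15 16 14 17 14 12 14 17 14 14 17 15 10 10 14 11 16 20  6  9 13]
 [11 11 14 12 14 14 19 14 15 12 15 14 12 12 16 16 15  8 17 14 13 15]
 [16 11 15 16 16 16 18 15 15 15 14 15 17 15 10 16 15 18 15 15 13 17]
 [19 11 15 12 13 14 17 16 14 15 17 12 10 12 14 16 13 16 17 19 11 15]]
```

```bash
cat >> h.py <<'E'
def st(m):
    o=readout.get_obs(); print(m,round(o["time"],2),np.round(o["eef_pos"],4),round(o["gripper_width"],4),round(o["gripper_force"],1),np.round(o["ft_force"],2),np.round(o["ft_torque"],3))
E
python3 - <<'E'
from h import *
b=[.5645,.0788]
arm.move_linear([*b,.280],rate=.08); arm.wait(.3); st("above")
c=cams.capture("wrist"); cv2.imwrite("pics/w4.png",cv2.resize(c["color"][120:280,170:330],(640,640),interpolation=2))
for z in (.262,.252,.242,.232):
    hit=arm.move_linear([*b,z],rate=.03,force_limit=6); st(hit)
    if hit: break
E
```

```text
above 15.48 [0.5648 0.0788 0.2799] 0.0224 58.7 [-0.28 -0.15 -1.01] [ 0.004 -0.015  0.058]
False 16.28 [0.5646 0.0788 0.262 ] 0.0227 58.7 [-0.55  0.67 -1.05] [-0.015 -0.042  0.004]
False 16.77 [0.5643 0.0788 0.2518] 0.0227 58.7 [-0.37  0.85 -1.3 ] [0.04  0.008 0.012]
False 17.25 [0.5643 0.0788 0.2418] 0.0224 58.7 [ 0.71 -0.58 -0.94] [ 0.001 -0.016  0.038]
False 17.73 [0.5643 0.0788 0.2318] 0.0228 58.7 [-0.17  0.1  -1.58] [ 0.019 -0.01   0.024]
```

View pics/w4.png

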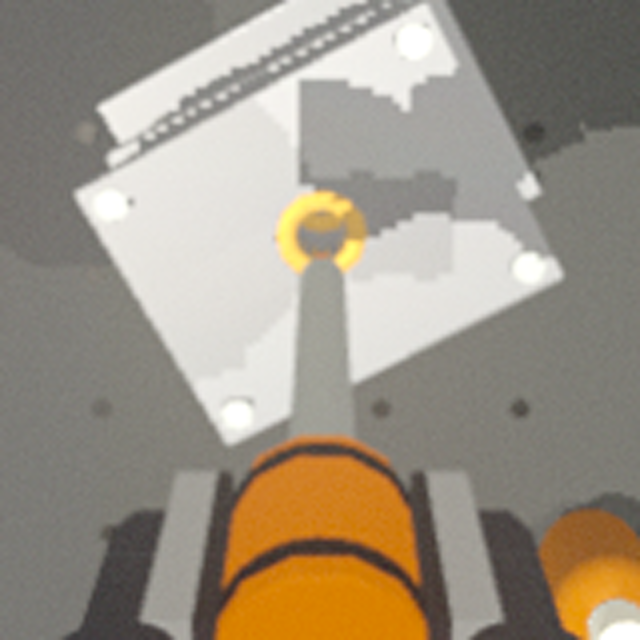

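The tip was centred over the ring at (321,250), and it went through the upper bushing with no contact force. I'll continue through the lower one.

Run:
```python
from h import *
b=[.5645,.0788]
for z in (.214,.200,.186,.172):
    hit=arm.move_linear([*b,z],rate=.03,force_limit=6); st(hit)
    if hit: break
arm.wait(.5)
for n in ("scene","side"):
    c=cams.capture(n); u=proj(c,[.5645,.0788,.09]).astype(int)
    cv2.imwrite(f"pics/{n}5.png",c["color"][u[1]-50:u[1]+50,u[0]-50:u[0]+50])
a=np.hstack([cv2.imread(f"pics/{n}5.png") for n in("scene","side")])
cv2.imwrite("pics/fin.png",cv2.resize(a,(800,400),interpolation=2))
```

```text
False 18.48 [0.5645 0.0788 0.214 ] 0.0224 58.7 [ 1.17 -0.42 -0.47] [-0.01  -0.007  0.011]
False 19.1 [0.5645 0.0788 0.1999] 0.0223 58.7 [-0.94 -0.07 -1.35] [ 0.039 -0.016 -0.006]
False 19.72 [0.5645 0.0788 0.1859] 0.0222 58.7 [-0.06  0.66 -0.24] [ 0.016 -0.002 -0.01 ]
False 20.33 [0.5645 0.0788 0.1719] 0.0222 58.7 [ 0.42 -0.29 -1.25] [-0.024 -0.047 -0.035]
```

View pics/fin.png

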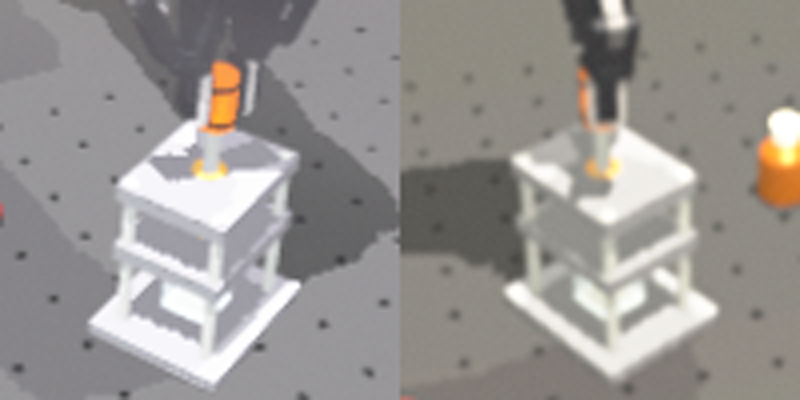

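The rod stands upright through the ring in both views, at (210,168) and (600,168). Its tip is about 19 mm above the cell floor, by tool height, and no contact force shows. Handing in.

```bash
python3 -c "
from h import *
print(sign_off())"
```

```text
the job is handed in; nothing more can be done
None
```

I handed the job in with the orange rod held upright through both bushings, its tip about 19 mm above the cell floor by tool height, and no contact force seen on the way down; sign-off returned no verdict.

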